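# Stop the serving board rocking

### The job

The black serving board rocks on the marble slab because one of its four feet is short. Press down gently on its corners one after another until you find the one that gives, then slide the wooden wedge thin end first under that foot just far enough to take up the gap, without raising or tilting the board or shoving it about. Let go, press that same corner again (about 5 N) to prove that it no longer gives, and leave the wedge in place, with the other tableware undisturbed.

Things in the scene. Friction and masses are not known exactly. Their poses are not given: they have to be found in the camera images.
- slab: Polished marble slab fixed on the table, 340 x 480 x 20 mm (its x, y, z); origin at the centre of its underside, on the table. Its flat top is 20 mm above the origin. It carries the board, the wedge and the salt cellar.
- board: Black stoneware board, 180 x 130 mm (x, y), 0.6 to 0.95 kg, on four 18 mm ball feet at x = +-70, y = +-45 mm. Origin at the centre of the foot plane, z up: underside at 16 mm, flat top at 28 mm, central panel (100 x 55 mm) 3 mm prouder. One foot, to be found by touch, is 3 to 5 mm short and hangs clear; the board rests level on the other three. Over 25 N from the fingers or the wedge chips it.
- corner_1 (a point): Where to press: point on the board's flat top, 28 mm above the foot plane, straight above the foot at board x = 70, y = 45 mm. Over the short foot 0.5 to 2 N tips the board down by the missing length; over the other feet it stands firm (under 1 mm at 5 N).
- corner_2 (a point): Point on the board's flat top, 28 mm above the foot plane, straight above the foot at board x = -70 mm, y = 45 mm: where to press.
- corner_3 (a point): Point on the board's flat top, 28 mm above the foot plane, straight above the foot at board x = -70 mm, y = -45 mm: where to press.
- corner_4 (a point): Point on the board's flat top, 28 mm above the foot plane, straight above the foot at board x = 70 mm, y = -45 mm: where to press.
- wedge: Loose wooden wedge, 60 g, flat on the slab. Origin under its thin end; x points out of the thin end, z up. Sloping tongue 66 mm long, 24 mm wide, 2 mm high at the thin end, rising 0.11 mm per mm. Behind it an upright handle block, 30 mm long (x from -65 to -95 mm), 22 mm wide (y), 36 mm high: grip across its width from above. It stays where it is left under load.
- wedge_mid (a point): Point on the top of the wedge's slope, 18 mm behind the thin end, on its centre line: 4 mm above the slab. The foot should come to rest about here, within 16 mm. Once the slope touches the hanging foot, about 2 N more push or load snugs it; pushing on raises the foot or shoves the board.
- wedge_grip (a point): Centre of the wedge's handle block, 80 mm behind the thin end, 22 mm above its underside.
- salt: Bystander: stoneware salt cellar, 50 mm diameter, 43 mm high, on the slab; origin under its centre. Leave alone.
- butter: Bystander: closed black butter dish, 190 x 95 x 86 mm, on the table. Origin under its centre. Leave alone.
- plate: Bystander: stoneware side plate, 170 mm diameter, 18 mm high. Origin under its centre. Leave alone.
There are look-alikes about, which are no part of the job. There is more than one size of the board; the one meant has the size given above.

How it is judged:
By the outcome, as a careful person would: the job done as asked, in the order asked, and still so for the second after the job is handed in, with the robot touching nothing.
It also fails if it takes over 72 s, if anything falls off the work surface, if the arm or the gripper's body presses on something with over 40 N, if the wrist force passes 120 N, or if a joint passes its speed limit or range.

### The arm

A 6-joint arm with a two-finger parallel gripper is mounted at the origin on the work surface. World frame = base frame: x ahead of the robot, y to its left, z up, the work surface at z = 0. Lengths are in m, angles in rad, forces in N, time in s.
With the tool pointing down it reaches from about 0.4 to 0.925 m from the base axis. Payload 3.4 kg.
Tool frame: the origin (TCP) lies at the very end of the fingers, on their centre line; the grasp point (between the pads) lies 19 mm behind it (pinch_z is the distance from the TCP to the grasp point, in m); x points along the fingers, z is the direction in which the jaws open and shut, and the axes are right-handed (so a half turn about x gives the same grasp; the last joint's range is limited). The gripper opens to 85 mm and grips with 20 to 120 N. Pads are 22 mm wide; open, the fingers measure 114 mm over their backs; the gripper's body (76 mm by 85 mm) begins 54 mm behind the grasp point. The pads swing forward as they close: fully open they stand 13 mm farther back than shut.
Start: joints at [1.137, 0.307, 1.506, -0, 1.328, -0.073], TCP at [0.203, 0.538, 0.231] pointing down, gripper open.
Joint ranges: [-3.12, 3.12], [-1.05, 2.28], [0.14, 2.33], [-1.42, 4.57], [0.1, 2.73], [-2.68, 2.68]. Speed limits (rad/s): [2.57, 2.57, 3.14, 3.14, 3.14, 3.14].

### API

Orientations are given as a 3x3 rotation matrix whose columns are the frame's x, y, z axes.
In Python, from plant import * gives the robot as it stands.
- The arm moves only by the shell command python3 -m pendant 'ROWS' [OPENING] [FORCE]. ROWS is JSON, a list of rows, each a list of 2 entries, a list of its own where there are three numbers: the shift along the tool's x, y, z in units of 50 mm (1.0 is 50 mm), then the turn about the tool's x in units of 5 degrees (1.0 is 5 degrees). In form: [[[dx, dy, dz], yaw], ...]. A call has 1 to 12 rows; each row shifts and turns the commanded pose from where the row before left it, along the tool's axes as they then stand; what a row does not reach is not made up. A row lasts 1/10 s, in which the tool goes at most 50 mm and 8.59 degrees, less where a joint would pass 70% of its speed; a pose out of reach is approached as far as the arm can. A call is refused whole if a number of a shift passes 1 or a number of a turn 1, either way. A call with a gripper value outside its range is refused whole. OPENING is the gripper's target within -1 to 1 (fully open at 1, half-way at 0, shut at -1), set as the call begins (- or left out, the last holds). The fingers move at their own pace and stop on an object; FORCE is the grip in N (left out, the last holds). Time passes only in rows, so rows that do not move let the fingers close. It gives the time, the measured TCP pose, the force and the opening at its end, in the units of the state.
- state(): the state, without advancing time (a new reading comes with each control period).
- grab_frame(name): name is "scene" or "top" or "wrist"; returns the picture (480x640x3 uint8, blue, green, red); there is no depth.
- camera_model(name): a dict with "mtx" (3x3 intrinsics, pixels), "distortion" ([k1, k2, p1, p2, k3] as OpenCV has them; the pictures are not rectified), "view" (4x4, takes a point from world to camera coordinates); the wrist camera has in their place "hand_eye" (4x4, takes a point from camera to tool coordinates, whose origin is the TCP and whose axes are the tool frame's). Camera axes: x right, y down, z forward; pixel columns grow to the right and rows downward; lengths in m; the calibration is good to about 2 mm. A picture is of the moment at which its call begins: read the wrist's pose just before it. camera_model takes no time and is no camera call.
- close_job(): hands the job in, once; it reports no verdict.
The state is a dict: "time_s": time; "q": joint angles; "joint_velocities": joint speeds; "joint_efforts": joint torques, N m; "tool_pos": TCP position; "tool_rot": TCP orientation; "contact_force": force on the tool from outside, world axes, zero at the start; "moment": the same for the moment, N m; "grip_width": finger opening in m.
Only numpy, scipy, OpenCV 4.12 (cv2) and the standard library are available. Lean on these libraries where they do the work, as an engineer would, in place of code of your own. Each camera call takes 0.05 s, during which the arm holds its last target. There are 200 camera calls.

## Working session

There is one attempt and no reset: what is moved stays moved. The work goes in short steps, Python scripts to look and compute and a shell command to move; the robot and the scene stay as the last step left them, time stands still between calls to the robot, and variables do not carry over. Pictures are saved under pics/ and viewed, about 8 in all and at most 12, crops included, and the job is handed in when it is done.

```bash
ls; mkdir -p pics; python3 - <<'E'
from plant import *
import cv2,numpy as np
for n in("scene","top"):
    cv2.imwrite(f"pics/{n}0.png",grab_frame(n)); m=camera_model(n); print(n,np.round(m["mtx"],1).tolist(),m["distortion"],np.round(m["view"],3).tolist())
print(camera_model("wrist")); s=state(); print(s)
E
```

```text
pics
scene [[481.7, 0.0, 312.3], [0.0, 481.7, 240.5], [0.0, 0.0, 1.0]] [0.04106911 0.         0.         0.         0.        ] [[0.369, 0.929, -0.005, -0.223], [0.736, -0.296, -0.609, -0.389], [-0.568, 0.221, -0.793, 1.584], [0.0, 0.0, 0.0, 1.0]]
top [[489.9, 0.0, 322.2], [0.0, 489.9, 247.8], [0.0, 0.0, 1.0]] [-0.00592202  0.          0.          0.          0.        ] [[-0.006, -1.0, -0.001, 0.009], [-0.982, 0.006, -0.187, 0.588], [0.187, -0.001, -0.982, 1.235], [0.0, 0.0, 0.0, 1.0]]
{'mtx': array([[428.10606913,   0.        , 315.25560967],
       [  0.        , 428.10606913, 242.2290522 ],
       [  0.        ,   0.        ,   1.        ]]), 'distortion': array([-0.00619193,  0.        ,  0.        ,  0.        ,  0.        ]), 'hand_eye': array([[-6.70436873e-04, -3.08795343e-01,  9.51128270e-01,
        -1.42693690e-01],
       [ 3.53653849e-05, -9.51128491e-01, -3.08795390e-01,
         7.98098337e-02],
       [ 9.99999775e-01, -1.73390798e-04,  6.48592278e-04,
        -3.55252164e-04],
       [ 0.00000000e+00,  0.00000000e+00,  0.00000000e+00,
         1.00000000e+00]])}
{'time_s': 0.1, 'q': array([ 1.13647579e+00,  3.07493036e-01,  1.50757593e+00,  1.17457339e-05,
        1.32842781e+00, -7.35042535e-02]), 'joint_velocities': array([ 0.00033147, -0.00094253, -0.00433766, -0.00210786, -0.00166702,
        0.00113412]), 'joint_efforts': array([ 5.67820080e-04, -4.58535147e+01, -2.52605921e+01, -2.60518227e-04,
        5.64231217e-03,  1.20650476e-06]), 'tool_pos': array([0.20274167, 0.53737109, 0.23046361]), 'tool_rot': array([[-8.11585679e-04, -9.35607898e-01,  3.53039946e-01],
       [-1.72253483e-03,  3.53040846e-01,  9.35606324e-01],
       [-9.99998187e-01,  1.51201089e-04, -1.89814009e-03]]), 'contact_force': array([ 0.49857778,  0.29958878, -0.13411649]), 'moment': array([-0.01265498,  0.03895067,  0.00644417]), 'grip_width': 0.08561148320294498}
```

View pics/top0.png

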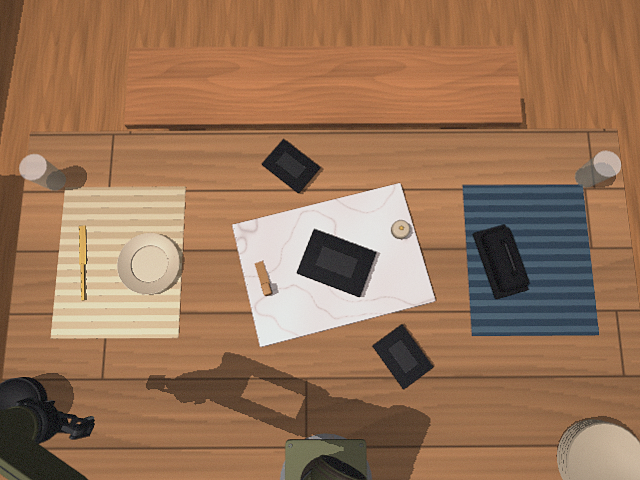

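View pics/scene0.png

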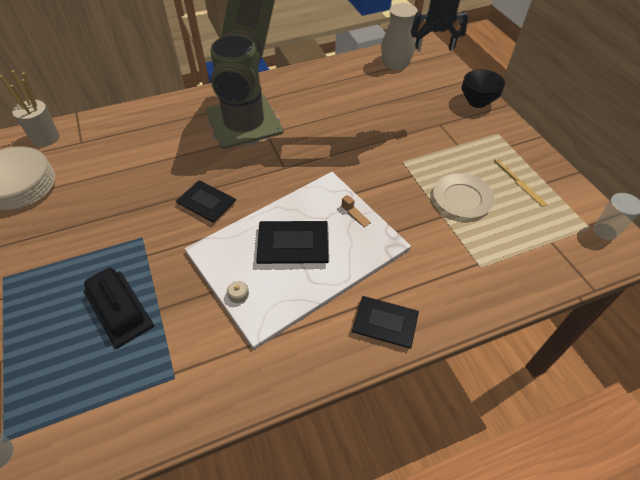

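The top view shows the slab with the board at (338,263), the wedge at (263,279) with its handle toward the robot, and the salt at (401,229). Next I'll measure these.

```bash
cat > h.py <<'E'
import numpy as np, cv2
from plant import *
def cast(name,px,z,st=None):
    m=camera_model(name); px=np.asarray(px,float).reshape(-1,1,2)
    n=cv2.undistortPoints(px,np.array(m["mtx"]),np.array(m["distortion"])).reshape(-1,2)
    d=np.c_[n,np.ones(len(n))]
    if name=="wrist":
        T=np.eye(4);T[:3,:3]=st["tool_rot"];T[:3,3]=st["tool_pos"];C=T@m["hand_eye"]
    else: C=np.linalg.inv(m["view"])
    d=d@C[:3,:3].T; o=C[:3,3]
    return o+d*((z-o[2])/d[:,2])[:,None]
def blob(mask,near=None):
    cs,_=cv2.findContours(mask.astype(np.uint8),cv2.RETR_EXTERNAL,cv2.CHAIN_APPROX_NONE)
    if near is None: return max(cs,key=cv2.contourArea)
    return max((c for c in cs if cv2.contourArea(c)>20),key=lambda c:cv2.pointPolygonTest(c,near,True))
def rect(P): # min-area rect on world xy (mm)
    c,s,a=cv2.minAreaRect((P[:,:2]*1000).astype(np.float32)); 
    if s[0]<s[1]: s=s[::-1]; a+=90
    return np.round(c,1),np.round(s,1),round((a+90)%180-90,1)
E
python3 - <<'E'
from h import *
for n,b,w,sl in(("top",(338,263),(263,279),(280,310)),("scene",(293,242),(355,210),(250,310))):
    im=cv2.imread(f"pics/{n}0.png"); hsv=cv2.cvtColor(im,cv2.COLOR_BGR2HSV)
    c=blob(hsv[...,2]<70,b).reshape(-1,2); print(n,"board",rect(cast(n,c,.048)))
    c=blob((hsv[...,1]<40)&(hsv[...,2]>150),sl).reshape(-1,2); print("slab",rect(cast(n,c,.02)))
    m=(hsv[...,1]>90)&(hsv[...,2]>60); c=blob(m,w).reshape(-1,2); print("wedge",cv2.minAreaRect(c.astype(np.float32)),rect(cast(n,c,.025)),rect(cast(n,c,.056)))
c=cast("top",[[401,229],[258,263],[401,229]],.06);print(c.round(3))
E
```

```text
top board (array([550.7, -31. ]), array([176.9, 127.9]), 68.7)
slab (array([556.3, -19.9]), array([479.6, 338.6]), -75.9)
wedge ((319.49993896484375, 239.49996948242188), (638.9998779296875, 478.99993896484375), -0.0) (array([680.1,  14.1]), array([1916. , 1340.7]), 89.6) (array([672.1,  14. ]), array([1870.3, 1308.7]), 89.6)
scene board (array([556.2, -35.4]), array([177.4, 132.9]), 69.3)
slab (array([558.1, -23.3]), array([477.6, 339.4]), -75.9)
wedge ((319.5, 239.49996948242188), (478.99993896484375, 638.9998779296875), 90.0) (array([237.2, 156.7]), array([2574.7, 1820.8]), 68.0) (array([269.4, 143.8]), array([2494.3, 1764. ]), 68.0)
[[ 0.637 -0.203  0.06 ]
 [ 0.548  0.174  0.06 ]
 [ 0.637 -0.203  0.06 ]]
```

```bash
python3 -m pendant '[[[0,-0.4,-0.3],0],[[0,-0.53,-0.41],0],[[0,-0.53,-0.41],0],[[0,-0.53,-0.41],0],[[0,-0.53,-0.41],0],[[0,-0.53,-0.41],0],[[0,-0.53,-0.41],0],[[0,-0.53,-0.41],0],[[0,-0.53,-0.41],0],[[0,-0.53,-0.41],0]]' -1 30; python3 -m pendant '[[[0,-0.53,-0.41],0],[[0,-0.53,-0.41],0],[[0,-0.53,-0.41],0],[[0,-0.53,-0.41],0],[[0,-0.53,-0.41],0],[[0,-0.53,-0.41],0],[[0,-0.53,-0.41],0],[[0,-0.53,-0.41],0],[[0,-0.4,-0.3],0],[[0,-0.2,-0.15],0],[[0,0,0],0],[[0,0,0],0]]'
python3 - <<'E'
from h import *
s=state(); im=grab_frame("wrist"); cv2.imwrite("pics/w1.png",im)
np.savez("w1.npz",p=s["tool_pos"],r=s["tool_rot"]); print(s["tool_pos"],s["contact_force"],s["tool_rot"].round(3).tolist())
E
```

```text
time_s: 1.1
tool_pos: [0.3746, 0.2587, 0.231]
tool_rot: [[-0.001, -0.936, 0.353], [-0.0, 0.353, 0.936], [-1.0, 0.0, -0.0]]
contact_force: [0.2, 0.2, -0.3]
grip_width: -0.0002
time_s: 2.3
tool_pos: [0.5342, 0.0008, 0.2309]
tool_rot: [[-0.002, -0.936, 0.353], [0.001, 0.353, 0.936], [-1.0, 0.002, 0.0]]
contact_force: [-0.2, 1.1, 0.5]
grip_width: 0.0
[0.53417614 0.00081056 0.23090918] [-0.20690497  1.05005503  0.54686567] [[-0.002, -0.936, 0.353], [0.001, 0.353, 0.936], [-1.0, 0.002, 0.0]]
```

View pics/w1.png

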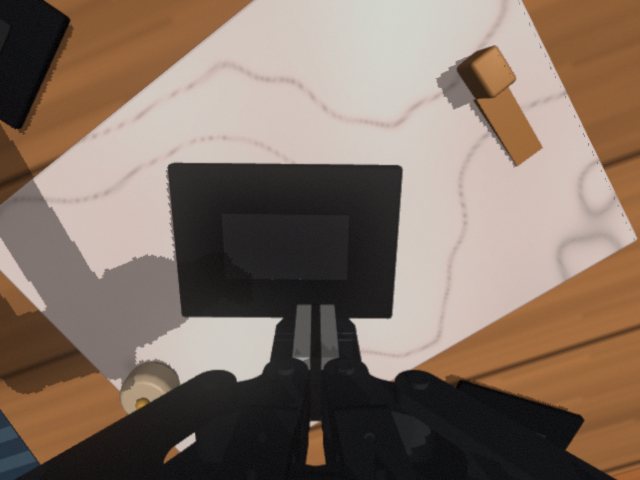

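The wrist view shows the board corners at (168,164), (402,166), (392,317) and (182,317). The wedge's thin edge runs from (516,166) to (541,147), and its handle is at (487,72).

```bash
python3 - <<'E'
from h import *
f=np.load("w1.npz"); st=dict(tool_pos=f["p"],tool_rot=f["r"])
B=cast("wrist",[[168,164],[402,166],[392,317],[182,317]],.048,st)
print(B.round(4).tolist(), "sides",[round(np.linalg.norm(B[i]-B[(i+1)%4])*1000,1) for i in range(4)])
u=(B[1]-B[0]+B[2]-B[3]);yaw=np.arctan2(u[1],u[0]);c=B.mean(0);print("board",c.round(4),np.degrees(yaw).round(1))
R=np.array([[np.cos(yaw),-np.sin(yaw)],[np.sin(yaw),np.cos(yaw)]])
tR=st["tool_rot"]
for i,(x,y) in enumerate([(.07,.045),(-.07,.045),(-.07,-.045),(.07,-.045)]):
    p=np.r_[c[:2]+R@[x,y],.048]; d=tR.T@(p-st["tool_pos"]); print("corner",i+1,p.round(4),"tool shift units",(d/.05).round(2))
T=cast("wrist",[[541,147],[516,166]],.022,st); H=cast("wrist",[[458,68],[495,46],[515,72],[476,97]],.056,st)
print("thin",T.round(4).tolist(),np.linalg.norm(T[0]-T[1])); print("handle",H.round(4).tolist(),H.mean(0).round(4)); v=T.mean(0)-H.mean(0); print("len",np.linalg.norm(v[:2]),"yaw",np.degrees(np.arctan2(v[1],v[0])))
e=T[0]-T[1]; print("edge perp yaw",np.degrees(np.arctan2(e[1],e[0]))+np.array([90,-90]))
E
```

```text
[[0.4606, -0.0904, 0.048], [0.5246, 0.0745, 0.048], [0.6434, 0.029, 0.048], [0.5804, -0.1375, 0.048]] sides [np.float64(176.9), np.float64(127.2), np.float64(178.0), np.float64(128.7)]
board [ 0.5523 -0.0311  0.048 ] 69.1
corner 1 [0.5353 0.0504 0.048 ] tool shift units [3.66 0.32 0.93]
corner 2 [ 0.4852 -0.0804  0.048 ] tool shift units [ 3.66  0.34 -1.87]
corner 3 [ 0.5693 -0.1126  0.048 ] tool shift units [ 3.66 -1.46 -1.87]
corner 4 [0.6193 0.0182 0.048 ] tool shift units [ 3.66 -1.48  0.93]
thin [[0.5548, 0.1878, 0.022], [0.5627, 0.1655, 0.022]] 0.023656531580186605
handle [[0.4722, 0.1295, 0.056], [0.4675, 0.1567, 0.056], [0.4886, 0.1659, 0.056], [0.4951, 0.1364, 0.056]] [0.4809 0.1471 0.056 ]
len 0.08326063387515069 yaw 20.77281577528947
edge perp yaw [199.5164081  19.5164081]
```

```bash
python3 -m pendant '[[[0.3,0.08,0.23],0],[[0.5,0.08,0.23],0],[[0.5,0.08,0.23],0],[[0.5,0.08,0.24],0],[[0.5,0,0],0],[[0.4,0,0],0],[[0.4,0,0],0],[[0.3,0,0],0],[[0,0,0],0],[[0,0,0],0]]'; python3 -m pendant '[[[0.06,0,0],0],[[0.04,0,0],0],[[0.02,0,0],0],[[0,0,0],0],[[0,0,0],0]]'; python3 -m pendant '[[[0.02,0,0],0],[[0.02,0,0],0],[[0,0,0],0]]'
```

```text
time_s: 3.35
tool_pos: [0.5359, 0.0503, 0.0615]
tool_rot: [[-0.001, -0.936, 0.352], [0.0, 0.352, 0.936], [-1.0, 0.001, -0.0]]
contact_force: [1.0, 0.2, -0.2]
grip_width: 0.0002
time_s: 3.85
tool_pos: [0.5366, 0.0492, 0.0555]
tool_rot: [[0.0, -0.936, 0.353], [0.0, 0.353, 0.936], [-1.0, -0.0, 0.0]]
contact_force: [0.2, 0.1, 0.2]
grip_width: -0.0001
time_s: 4.15
tool_pos: [0.5363, 0.0493, 0.0531]
tool_rot: [[-0.0, -0.936, 0.353], [-0.0, 0.353, 0.936], [-1.0, 0.0, -0.0]]
contact_force: [-0.1, 0.2, -0.0]
grip_width: 0.0002
```

```bash
for i in 1 ; do :; done; python3 -m pendant '[[[0.02,0,0],0],[[0.02,0,0],0],[[0.02,0,0],0],[[0,0,0],0]]';  python3 -m pendant '[[[0.02,0,0],0],[[0.02,0,0],0],[[0,0,0],0]]'; python3 -m pendant '[[[0.02,0,0],0],[[0,0,0],0]]'
```

```text
time_s: 4.55
tool_pos: [0.5363, 0.0493, 0.0501]
tool_rot: [[-0.0, -0.936, 0.353], [-0.0, 0.353, 0.936], [-1.0, 0.0, -0.0]]
contact_force: [-0.7, 0.3, -0.5]
grip_width: 0.0001
time_s: 4.85
tool_pos: [0.5363, 0.0493, 0.0481]
tool_rot: [[-0.0, -0.936, 0.353], [0.0, 0.353, 0.936], [-1.0, 0.0, -0.0]]
contact_force: [0.1, -0.7, 0.4]
grip_width: 0.0
time_s: 5.05
tool_pos: [0.5365, 0.0493, 0.0473]
tool_rot: [[0.0, -0.936, 0.353], [0.0, 0.353, 0.936], [-1.0, -0.0, 0.0]]
contact_force: [0.0, 0.1, 0.5]
grip_width: 0.0001
```

```bash
for i in 1 ; do :; done; python3 -m pendant '[[[0.02,0,0],0],[[0,0,0],0]]';  python3 -m pendant '[[[0.02,0,0],0],[[0,0,0],0]]'; python3 -m pendant '[[[0.02,0,0],0],[[0,0,0],0]]'
```

```text
time_s: 5.25
tool_pos: [0.5364, 0.0494, 0.0463]
tool_rot: [[-0.0, -0.936, 0.353], [0.0, 0.353, 0.936], [-1.0, 0.0, 0.0]]
contact_force: [-0.6, 1.6, 0.5]
grip_width: -0.0003
time_s: 5.45
tool_pos: [0.5364, 0.0493, 0.0452]
tool_rot: [[-0.0, -0.936, 0.353], [0.0, 0.353, 0.936], [-1.0, 0.0, -0.0]]
contact_force: [0.1, -0.1, 1.0]
grip_width: 0.0
time_s: 5.65
tool_pos: [0.5364, 0.0494, 0.0443]
tool_rot: [[-0.0, -0.936, 0.353], [0.0, 0.353, 0.936], [-1.0, 0.0, 0.0]]
contact_force: [-0.7, 1.9, 2.1]
grip_width: 0.0
```

```bash
python3 -m pendant '[[[0.02,0,0],0],[[0,0,0],0]]';  python3 -m pendant '[[[0,0,0],0],[[0,0,0],0]]'
```

```text
time_s: 5.85
tool_pos: [0.5365, 0.0494, 0.0439]
tool_rot: [[0.0, -0.936, 0.353], [0.0, 0.353, 0.936], [-1.0, -0.0, 0.0]]
contact_force: [-1.9, 2.2, 7.3]
grip_width: 0.0003
time_s: 6.05
tool_pos: [0.5365, 0.0494, 0.044]
tool_rot: [[0.0, -0.936, 0.353], [0.0, 0.353, 0.936], [-1.0, -0.0, 0.0]]
contact_force: [-1.8, 1.1, 7.0]
grip_width: 0.0003
```

```bash
python3 -m pendant '[[[-0.02,0,0],0],[[-0.03,0,0],0],[[-0.05,0,0],0],[[-0.2,0,0],0],[[0,-0.5,0],0],[[0,-0.5,0],0],[[0,-0.4,0],0],[[0,-0.38,0],0],[[0.1,0,0],0],[[0.06,0,0],0],[[0,0,0],0]]';  python3 -m pendant '[[[0.02,0,0],0],[[0.02,0,0],0],[[0,0,0],0]]'; python3 -m pendant '[[[0.02,0,0],0],[[0,0,0],0],[[0,0,0],0]]'
```

```text
time_s: 7.15
tool_pos: [0.6174, 0.0183, 0.0494]
tool_rot: [[-0.004, -0.936, 0.353], [0.0, 0.353, 0.936], [-1.0, 0.003, -0.001]]
contact_force: [-0.6, 0.2, 0.6]
grip_width: 0.0
time_s: 7.45
tool_pos: [0.6192, 0.0181, 0.0483]
tool_rot: [[-0.0, -0.936, 0.353], [0.0, 0.353, 0.936], [-1.0, 0.0, -0.0]]
contact_force: [-0.4, -0.1, 0.4]
grip_width: -0.0
time_s: 7.75
tool_pos: [0.6197, 0.018, 0.0477]
tool_rot: [[0.0, -0.936, 0.353], [0.0, 0.353, 0.936], [-1.0, -0.0, 0.0]]
contact_force: [-1.4, 1.0, 3.0]
grip_width: 0.0
```

Corner 4 is firm at z=47.7 mm with 3 N. Corner 1 went from about 48 to 44 mm at 1–2 N, so corner 1 is over the short foot. Next I'll go for the wedge.

```bash
python3 -m pendant '[[[-0.05,0,0],0],[[-0.2,0,0],0],[[-0.5,0,0],0],[[-0.5,0.5,0.2],0],[[-0.3,0.5,0.2],0],[[0,0.5,0.2],0],[[0,0.5,0.2],0],[[0,0.5,0.2],0],[[0,0.5,0.23],0],[[0,0.5,0.23],0],[[0,0,0],-0.6],[[0,0,0],-1]]' 0; python3 -m pendant '[[[0,0,0],-1],[[0,0,0],-1],[[0,0,0],-1],[[0,0,0],-1],[[0,0,0],-1],[[0,0,0],-1],[[0,0,0],-0.56],[[0,0,0],0],[[0,0,0],0],[[0,0,0],0]]'
python3 - <<'E'
from h import *
s=state(); im=grab_frame("wrist"); cv2.imwrite("pics/w2.png",im)
np.savez("w2.npz",p=s["tool_pos"],r=s["tool_rot"]); print(s["q"].round(2))
E
```

```text
time_s: 8.95
tool_pos: [0.4812, 0.1487, 0.1255]
tool_rot: [[0.001, -0.977, 0.215], [0.0, 0.215, 0.977], [-1.0, -0.001, 0.0]]
contact_force: [0.7, -0.3, -1.1]
grip_width: 0.0427
time_s: 9.95
tool_pos: [0.4819, 0.1479, 0.125]
tool_rot: [[0.0, -0.939, -0.343], [0.0, -0.343, 0.939], [-1.0, -0.0, -0.0]]
contact_force: [0.1, 0.1, 0.2]
grip_width: 0.0427
[ 0.21  0.32  1.8  -0.    1.02 -1.71]
```

View pics/w2.png

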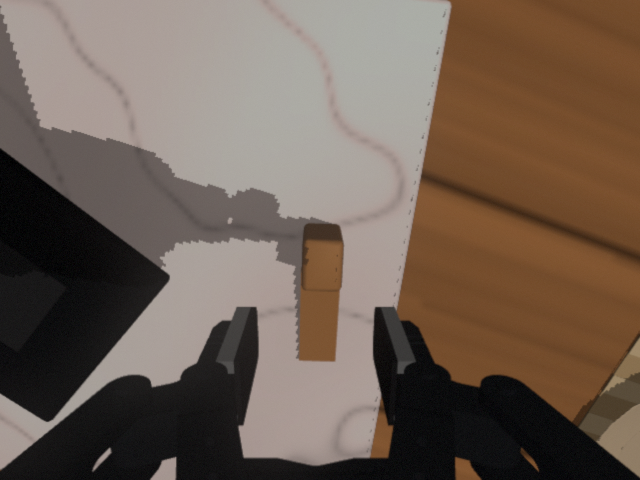

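The handle top spans (303,241)–(341,289) and the thin end runs (300,360)–(336,360), between the open fingers.

```bash
python3 - <<'E'
from h import *
f=np.load("w2.npz"); st=dict(tool_pos=f["p"],tool_rot=f["r"])
H=cast("wrist",[[303,241],[341,241],[341,289],[303,289]],.056,st);T=cast("wrist",[[299,360],[336,360]],.022,st)
tb=lambda P:((P-st["tool_pos"])@st["tool_rot"]*1000).round(1)
print("handle tool mm",tb(H).tolist(),tb(H).mean(0)); print("thin",tb(T).tolist(),T.mean(0).round(4))
E
```

```text
handle tool mm [[69.0, 11.7, -6.1], [69.0, 11.7, 13.6], [69.0, -15.5, 14.1], [69.0, -15.5, -6.4]] [69.  -1.9  3.8]
thin [[103.1, -82.2, -10.5], [103.1, -82.2, 14.0]] [0.5585 0.1778 0.022 ]
```

```bash
python3 -m pendant '[[[0.2,-0.04,0.056],0],[[0.4,0,0],0],[[0.4,0,0],0],[[0.4,0,0],0],[[0.3,0,0],0],[[0.16,0,0],0],[[0.1,0,0],0],[[0,0,0],0],[[0,0,0],0]]';python3 -m pendant '[[[0,0,0],0],[[0,0,0],0],[[0,0,0],0],[[0,0,0],0],[[0,0,0],0],[[0,0,0],0],[[0,0,0],0],[[0,0,0],0]]' -1 25
```

```text
time_s: 10.9
tool_pos: [0.4831, 0.1514, 0.0271]
tool_rot: [[0.001, -0.939, -0.344], [0.0, -0.344, 0.939], [-1.0, -0.001, -0.0]]
contact_force: [-0.3, 0.2, -0.2]
grip_width: 0.0426
time_s: 11.7
tool_pos: [0.4834, 0.1514, 0.0276]
tool_rot: [[0.002, -0.939, -0.344], [0.0, -0.344, 0.939], [-1.0, -0.002, -0.0]]
contact_force: [-0.6, 0.5, 6.9]
grip_width: 0.0214
```

```bash
python3 -m pendant '[[[-0.1,0,0],0],[[-0.2,0,0],0],[[-0.2,0,0],0],[[-0.1,0,0],0],[[0,0,0],0.6],[[0,0,0],1],[[0,0,0],1],[[0,0,0],1],[[0,0,0],1],[[0,0,0],1],[[0,0,0],1],[[0,0,0],1]]';python3 -m pendant '[[[0,0,0],0.58],[[0,0.11,-0.3],0],[[0,0.11,-0.4],0],[[0,0.11,-0.4],0],[[0,0.12,-0.3],0],[[0,0,-0.12],0],[[0,0,0],0],[[0,0,0],0]]'
python3 - <<'E'
from h import *
s=state(); im=grab_frame("wrist"); cv2.imwrite("pics/w3.png",im)
np.savez("w3.npz",p=s["tool_pos"],r=s["tool_rot"])
E
```

```text
time_s: 12.9
tool_pos: [0.4827, 0.1513, 0.0572]
tool_rot: [[0.0, -0.951, 0.31], [0.0, 0.31, 0.951], [-1.0, -0.0, 0.0]]
contact_force: [0.6, -0.0, -0.6]
grip_width: 0.0213
time_s: 13.7
tool_pos: [0.4357, 0.0883, 0.0571]
tool_rot: [[0.002, -0.935, 0.355], [0.0, 0.355, 0.935], [-1.0, -0.001, 0.001]]
contact_force: [0.1, 0.5, 0.2]
grip_width: 0.0216
```

View pics/w3.png

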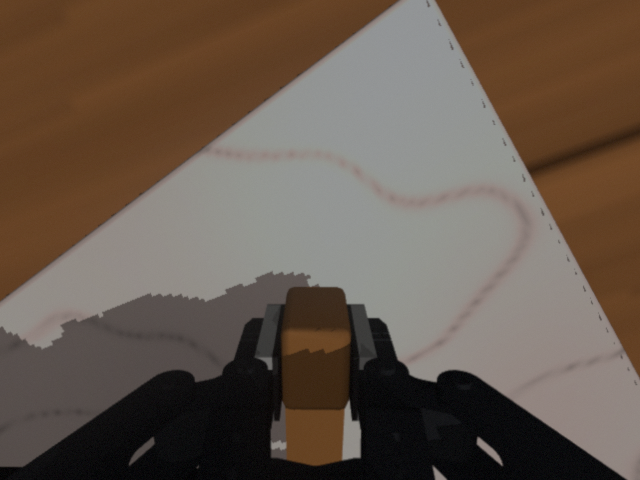

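The wedge is held straight between the pads, with the handle at (316,350). I'll set it on the slab before sliding it in.

```bash
python3 -m pendant '[[[0.1,0,0],0],[[0.2,0,0],0],[[0.16,0,0],0],[[0.08,0,0],0],[[0,0,0],0],[[0,0,0],0]]';python3 -m pendant '[[[0.02,0,0],0],[[0.01,0,0],0],[[0,0,0],0],[[0,0,0],0]]'
python3 -c "
from h import *
s=state();f=np.array([.536,.0498]);d=-s['tool_rot'][:2,1];v=f-s['tool_pos'][:2];n=np.array([-d[1],d[0]])
print('fwd foot',v@d*1000,'lateral(tool z)',v@s['tool_rot'][:2,2]*1000)"
```

```text
time_s: 14.35
tool_pos: [0.4345, 0.0882, 0.0295]
tool_rot: [[-0.001, -0.935, 0.355], [-0.0, 0.355, 0.935], [-1.0, 0.001, -0.0]]
contact_force: [0.2, -0.9, -0.8]
grip_width: 0.0219
time_s: 14.75
tool_pos: [0.4348, 0.0882, 0.0285]
tool_rot: [[0.0, -0.935, 0.355], [0.0, 0.355, 0.935], [-1.0, -0.0, 0.0]]
contact_force: [-0.2, 0.4, -0.3]
grip_width: 0.0218
fwd foot 108.22531345611304 lateral(tool z) -0.004129661411531745
```

```bash
python3 -m pendant '[[[0.01,0,0],0],[[0.01,0,0],0],[[0,0,0],0],[[0,0,0],0]]'; python3 -m pendant '[[[0,-0.06,0],0],[[0,-0.12,0],0],[[0,-0.12,0],0],[[0,-0.12,0],0],[[0,-0.1,0],0],[[0,-0.06,0],0],[[0,0,0],0],[[0,0,0],0]]'
```

```text
time_s: 15.15
tool_pos: [0.4348, 0.0882, 0.0276]
tool_rot: [[0.0, -0.935, 0.355], [0.0, 0.355, 0.935], [-1.0, -0.0, 0.0]]
contact_force: [-0.5, -0.1, 4.9]
grip_width: 0.0213
time_s: 15.95
tool_pos: [0.4594, 0.0781, 0.0275]
tool_rot: [[-0.004, -0.935, 0.355], [0.0, 0.355, 0.935], [-1.0, 0.004, -0.001]]
contact_force: [-5.6, 1.4, 8.9]
grip_width: 0.0217
```

```bash
python3 -m pendant '[[[-0.014,0,0],0],[[0,0,0],0],[[0,0,0],0]]'; python3 -m pendant '[[[-0.006,-0.04,0],0],[[0,-0.04,0],0],[[0,0,0],0],[[0,0,0],0]]'
```

```text
time_s: 16.25
tool_pos: [0.4622, 0.0779, 0.0279]
tool_rot: [[0.0, -0.935, 0.355], [-0.0, 0.355, 0.935], [-1.0, -0.0, 0.0]]
contact_force: [0.3, 0.6, -0.7]
grip_width: 0.0219
time_s: 16.65
tool_pos: [0.4657, 0.0764, 0.0282]
tool_rot: [[-0.0, -0.935, 0.355], [-0.0, 0.355, 0.935], [-1.0, 0.0, -0.0]]
contact_force: [0.1, 0.1, -0.9]
grip_width: 0.0217
```

```bash
python3 -m pendant '[[[0.004,-0.03,0],0],[[0,-0.03,0],0],[[0,-0.04,0],0],[[0,0,0],0],[[0,0,0],0]]'; python3 -m pendant '[[[0,-0.02,0],0],[[0,-0.02,0],0],[[0,0,0],0],[[0,0,0],0]]';  python3 -m pendant '[[[0,-0.02,0],0],[[0,0,0],0],[[0,0,0],0]]'
```

```text
time_s: 17.15
tool_pos: [0.4704, 0.0747, 0.0281]
tool_rot: [[0.0, -0.935, 0.355], [-0.0, 0.355, 0.935], [-1.0, -0.0, 0.0]]
contact_force: [-0.2, 0.1, 0.3]
grip_width: 0.0217
time_s: 17.55
tool_pos: [0.4719, 0.074, 0.028]
tool_rot: [[-0.0, -0.935, 0.355], [-0.0, 0.355, 0.935], [-1.0, 0.0, -0.0]]
contact_force: [-0.9, -0.2, -0.6]
grip_width: 0.0219
time_s: 17.85
tool_pos: [0.4729, 0.0736, 0.028]
tool_rot: [[-0.0, -0.935, 0.355], [-0.0, 0.355, 0.935], [-1.0, 0.0, -0.0]]
contact_force: [-0.8, 0.5, -2.3]
grip_width: 0.0215
```

```bash
python3 -m pendant '[[[0,0,0],0],[[0,0,0],0]]'; python3 -m pendant '[[[0,-0.02,0],0],[[0,0,0],0],[[0,0,0],0]]'; python3 -m pendant '[[[0,-0.02,0],0],[[0,0,0],0],[[0,0,0],0]]'
```

```text
time_s: 18.05
tool_pos: [0.4729, 0.0736, 0.0281]
tool_rot: [[-0.0, -0.935, 0.355], [-0.0, 0.355, 0.935], [-1.0, 0.0, -0.0]]
contact_force: [-0.8, 0.1, -2.7]
grip_width: 0.0217
time_s: 18.35
tool_pos: [0.4739, 0.0733, 0.0281]
tool_rot: [[-0.0, -0.935, 0.355], [-0.0, 0.355, 0.935], [-1.0, 0.0, -0.0]]
contact_force: [-0.7, 0.7, -1.3]
grip_width: 0.0217
time_s: 18.65
tool_pos: [0.475, 0.0729, 0.0281]
tool_rot: [[-0.0, -0.935, 0.355], [0.0, 0.355, 0.935], [-1.0, 0.0, 0.0]]
contact_force: [-0.9, 0.5, -1.6]
grip_width: 0.0218
```

```bash
python3 -m pendant '[[[0.006,0,0],0],[[0,0,0],0],[[0,0,0],0]]'; python3 -m pendant '[[[0,-0.02,0],0],[[0,0,0],0],[[0,0,0],0]]'
python3 - <<'E'
from h import *
for n in("scene","wrist"): cv2.imwrite(f"pics/{n}4.png",grab_frame(n))
im=cv2.imread("pics/scene4.png"); cv2.imwrite("pics/s4c.png",cv2.resize(im[180:290,220:400],None,fx=4,fy=4,interpolation=cv2.INTER_CUBIC))
E
```

```text
time_s: 18.95
tool_pos: [0.475, 0.0729, 0.0279]
tool_rot: [[0.0, -0.935, 0.355], [-0.0, 0.355, 0.935], [-1.0, -0.0, 0.0]]
contact_force: [-1.2, 0.2, -1.7]
grip_width: 0.0214
time_s: 19.25
tool_pos: [0.4759, 0.0726, 0.0278]
tool_rot: [[0.0, -0.935, 0.355], [-0.0, 0.355, 0.935], [-1.0, -0.0, -0.0]]
contact_force: [-0.9, 0.3, -1.9]
grip_width: 0.0215
```

View pics/wrist4.png

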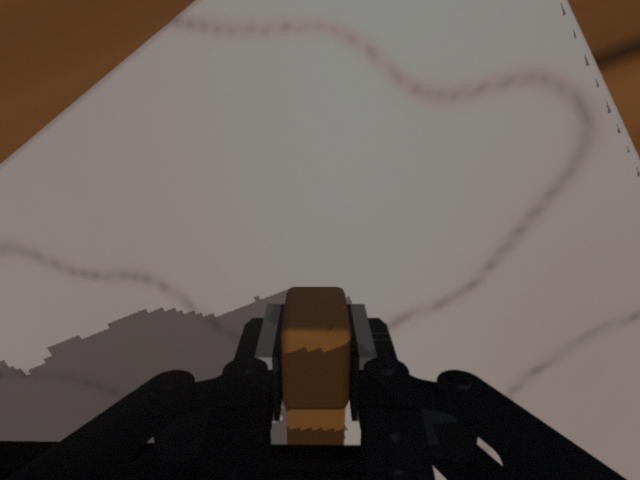

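The wedge is under the board edge, with its tongue disappearing at (315,443). I'll lower it until it's seated, then nudge it until it's snug.

```bash
python3 -m pendant '[[[0.006,0,0],0],[[0,0,0],0],[[0,0,0],0]]'; python3 -m pendant '[[[0.004,-0.02,0],0],[[0,0,0],0],[[0,0,0],0]]';  python3 -m pendant '[[[0,-0.02,0],0],[[0,0,0],0],[[0,0,0],0]]'
```

```text
time_s: 19.65
tool_pos: [0.476, 0.0726, 0.0275]
tool_rot: [[0.0, -0.935, 0.355], [-0.0, 0.355, 0.935], [-1.0, -0.0, 0.0]]
contact_force: [-0.4, -0.5, -1.1]
grip_width: 0.0217
time_s: 19.95
tool_pos: [0.4764, 0.0724, 0.0275]
tool_rot: [[-0.001, -0.935, 0.355], [0.0, 0.355, 0.935], [-1.0, 0.001, -0.0]]
contact_force: [-2.8, 2.1, 4.3]
grip_width: 0.0216
time_s: 20.25
tool_pos: [0.4769, 0.0721, 0.0275]
tool_rot: [[-0.001, -0.935, 0.355], [0.0, 0.355, 0.935], [-1.0, 0.001, -0.0]]
contact_force: [-3.1, 1.8, 5.4]
grip_width: 0.0214
```

```bash
python3 -m pendant '[[[0,0,0],0],[[0,0,0],0],[[0,0,0],0],[[0,0,0],0],[[0,0,0],0]]' 0; python3 -m pendant '[[[-0.1,0,0],0],[[-0.3,0,0],0],[[-0.4,0,0],0],[[-0.4,0,0],0],[[0,-0.3,0],0],[[0,-0.4,0],0],[[0,-0.4,0],0],[[0,-0.17,0],0],[[0,0,0],0],[[0,0,0],0]]';  python3 -m pendant '[[[0,0,0],0],[[0,0,0],0],[[0,0,0],0],[[0,0,0],0],[[0,0,0],0],[[0.2,0,0],0],[[0.3,0,0],0],[[0.18,0,0],0],[[0.06,0,0],0],[[0,0,0],0],[[0,0,0],0]]' -1
python3 - <<'E'
from h import *
im=grab_frame("scene"); cv2.imwrite("pics/s5c.png",cv2.resize(im[180:290,220:400],None,fx=4,fy=4,interpolation=cv2.INTER_CUBIC))
E
```

```text
time_s: 20.75
tool_pos: [0.478, 0.0718, 0.0273]
tool_rot: [[0.0, -0.935, 0.355], [-0.0, 0.355, 0.935], [-1.0, -0.0, 0.0]]
contact_force: [-0.8, -0.5, -0.0]
grip_width: 0.0426
time_s: 21.75
tool_pos: [0.5361, 0.0493, 0.0867]
tool_rot: [[-0.002, -0.935, 0.355], [0.0, 0.355, 0.935], [-1.0, 0.002, -0.001]]
contact_force: [0.2, -0.0, 0.3]
grip_width: 0.0427
time_s: 22.85
tool_pos: [0.5373, 0.0494, 0.0504]
tool_rot: [[0.0, -0.935, 0.355], [-0.0, 0.355, 0.935], [-1.0, -0.0, 0.0]]
contact_force: [-0.1, 0.3, 0.6]
grip_width: 0.0003
```

View pics/s5c.png

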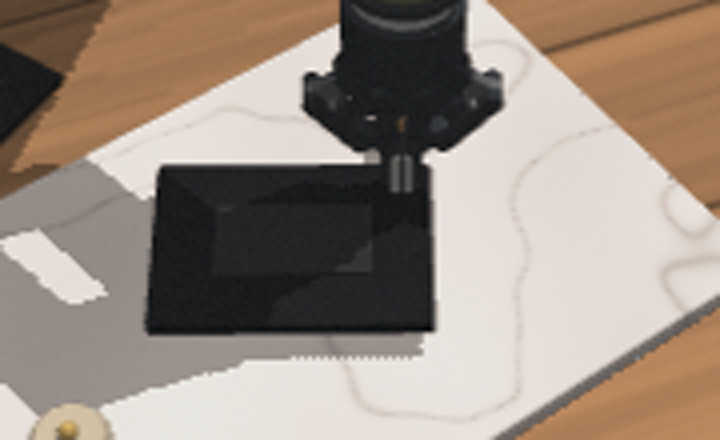

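The fingertips are above corner 1 at (402,175) and the board looks undisturbed. Now I'll press.

```bash
python3 -m pendant '[[[0.02,0,0],0],[[0.02,0,0],0],[[0,0,0],0],[[0,0,0],0]]'; python3 -m pendant '[[[0.02,0,0],0],[[0,0,0],0],[[0,0,0],0]]'; python3 -m pendant '[[[0.01,0,0],0],[[0,0,0],0],[[0,0,0],0]]'
```

```text
time_s: 23.3
tool_pos: [0.5371, 0.0494, 0.0484]
tool_rot: [[0.0, -0.935, 0.355], [-0.0, 0.355, 0.935], [-1.0, -0.0, 0.0]]
contact_force: [-0.3, -0.6, -0.2]
grip_width: 0.0
time_s: 23.6
tool_pos: [0.5372, 0.0494, 0.0476]
tool_rot: [[0.0, -0.935, 0.355], [-0.0, 0.355, 0.935], [-1.0, -0.0, 0.0]]
contact_force: [-0.5, -0.4, 4.3]
grip_width: 0.0003
time_s: 23.9
tool_pos: [0.5372, 0.0494, 0.0475]
tool_rot: [[0.001, -0.935, 0.355], [0.0, 0.355, 0.935], [-1.0, -0.001, 0.0]]
contact_force: [-1.2, 0.2, 7.7]
grip_width: 0.0002
```

It holds firm: 47.6 mm at 4.3 N and 47.5 mm at 7.7 N. I'll hold briefly at about 5 N, then retreat and check.

```bash
python3 -m pendant '[[[-0.006,0,0],0],[[0,0,0],0],[[0,0,0],0],[[0,0,0],0],[[0,0,0],0]]'; python3 -m pendant '[[[-0.05,0,0],0],[[-0.2,0,0],0],[[-0.5,0,0],0],[[-0.7,0,0],0],[[-0.8,0,0],0],[[-0.8,0,0],0],[[-0.5,0,0],0],[[0,0,0],0],[[0,0,0],0],[[0,0,0],0]]'
python3 - <<'E'
from h import *
s=state(); im=grab_frame("wrist"); cv2.imwrite("pics/w6.png",im); np.savez("w6.npz",p=s["tool_pos"],r=s["tool_rot"])
t=grab_frame("top"); h=cv2.cvtColor(t,cv2.COLOR_BGR2HSV)
t0=cv2.imread("pics/top0.png"); print("salt diff",cv2.absdiff(t,t0)[215:240,390:412].mean())
E
```

```text
time_s: 24.4
tool_pos: [0.5372, 0.0494, 0.0475]
tool_rot: [[0.001, -0.935, 0.355], [0.0, 0.355, 0.935], [-1.0, -0.0, 0.0]]
contact_force: [-1.3, -0.0, 7.0]
grip_width: 0.0004
time_s: 25.4
tool_pos: [0.5359, 0.0493, 0.2233]
tool_rot: [[-0.003, -0.935, 0.355], [-0.0, 0.355, 0.935], [-1.0, 0.003, -0.001]]
contact_force: [-0.3, -0.4, 0.0]
grip_width: 0.0002
salt diff 16.38969696969697
```

View pics/w6.png

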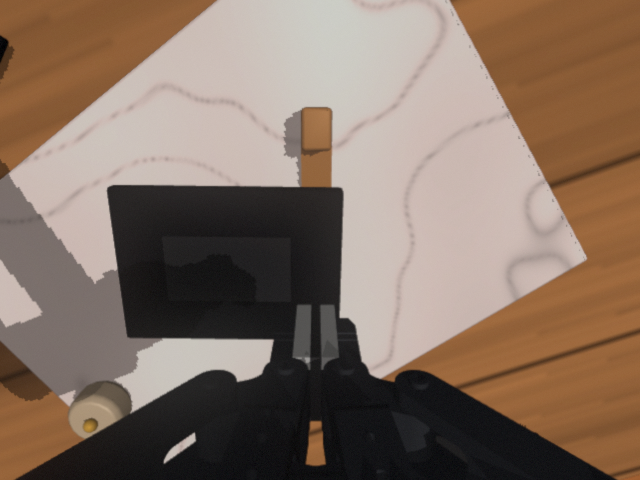

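The wedge handle is at (316,129), with its tongue entering under corner 1 at (315,187). The board corners are at (108,186), (342,188), (340,338) and (127,338). I'll do a numeric check.

```bash
python3 - <<'E'
from h import *
f=np.load("w6.npz"); st=dict(tool_pos=f["p"],tool_rot=f["r"])
B=cast("wrist",[[108,186],[342,188],[340,338],[127,338]],.048,st);u=B[1]-B[0]+B[2]-B[3];print("board",B.mean(0).round(4),np.degrees(np.arctan2(u[1],u[0])))
y=np.arctan2(u[1],u[0]);R=np.array([[np.cos(y),-np.sin(y)],[np.sin(y),np.cos(y)]])
H=cast("wrist",[[302,109],[331,109],[331,151],[302,151]],.056,st).mean(0)
l=R.T@(H-B.mean(0))[:2]*1000; print("handle in board mm",l,"foot behind tip",80-(l[1]-45),"lateral",l[0]-70)
E
```

```text
board [ 0.5522 -0.0303  0.048 ] 69.00140940284693
handle in board mm [ 68.79048088 106.0523762 ] foot behind tip 18.94762379989413 lateral -1.2095191199458668
```

Board unmoved (within 1 mm and 0.1°), and the foot sits about 19 mm behind the thin end. Handing in.

```bash
python3 -c "
from plant import *
print(close_job(), state()['time_s'])"
```

```text
the job is handed in; nothing more can be done
the job is handed in; nothing more can be done
```

The wedge is in place under the short foot at corner 1, that corner no longer gives, and the job is handed in at about 25 s of the 72 s allowed.

- **Finding the foot:** Corner 1 tipped down about 4 mm under 1–2 N. Corner 4 stood firm at 47.7 mm under 3 N. I did not press corners 2 and 3, since the one that gives had already been found.
- **Placing the wedge:** I slid it in thin end first along the board's y axis until it was snug. The foot ended about 19 mm behind the thin end and 1 mm off the centre line. I then let go.
- **Pressing again:** Corner 1 stayed at 47.6 mm under 4.3 N and 47.5 mm under 7.7 N, so it is firm. I meant to hold at 5 N, but the held force was about 7 N, a little over.
- **Last checks:** The board had moved less than 1 mm and turned about 0.1°, with the corner no higher than before. The robot was raised clear and touching nothing.
- **Salt cellar:** The before-and-after pictures around it were not identical (mean difference 16). I put that down to the arm's shadow but did not confirm it. No move went near the salt, and it looked in place in the last picture.

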